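# Open the push-and-turn safety cap of the cleaning-tablet tub

### The job

Unlock the child-safe cap of the orange-capped tub of machine-cleaning tablets: push the cap down, keep it down and turn it counterclockwise (seen from above) until the white pointer on the collar under it has gone from the red mark to the green mark, then let go. Leave the blue-capped tub locked.

Things in the scene. Friction and masses are not known exactly. Their poses are not given: they have to be found in the camera images.
- orange_cap (a point): Centre of the orange ribbed cap: upright, round, 52 mm across, 36 high (top 18 above this point), on a white tub with orange band fixed in a dark holder. Grip its sides, any yaw; fingertips have room to 25 mm below this point. Spring: 2 N starts it down, 10 N at its stop 8 mm down; lugs catch the collar from 4 mm (hold 5 to 8). Tip to tip, lugs slip past with a small turn. Springs up again.
- orange_collar (a joint): Turn in rad of the collar under the orange cap, growing counterclockwise seen from above: 0 = white pointer at red mark (locked), 0.95 = at green mark, a stop (open). Starts at 0 to 0.2; stays where left; needs 0.08 N m. Only the pressed cap turns it, after up to 10 degrees of idle turn; unpressed, the cap spins idly. Black flange 60 mm across, 35 mm below the cap's centre.
- blue_cap (a point): Centre, half-way up, of the blue cap of an otherwise identical tub with a blue band in its own holder (92 mm square); it is to be left alone.
- blue_collar (a joint): Turn of the collar under the blue cap, rad, same meaning: starts at 0 to 0.2 (locked), to stay as it is.
There are look-alikes about, which are no part of the job. Leave any yellow look-alike of the part that bears blue_cap alone.

How it is judged:
At the end, for the whole second after the job is handed in: The collar of the orange-capped tub is turned counterclockwise to 0.7 rad or more (pointer within 0.25 rad, about 14 degrees, of the green mark) and at rest; the collar of the blue-capped tub is still below 0.3 rad (value of joint orange_collar above 0.7 rad and velocity of joint orange_collar below 0.05 rad/s and value of joint blue_collar below 0.3 rad); the robot touches nothing.
It fails at once if the blue-capped tub is being unlocked (its collar reaches 0.3 rad) (value of joint blue_collar above 0.3 rad).
It also fails if it takes over 32 s, if anything falls off the work surface, if the arm or the gripper's body presses on something with over 40 N, if the wrist force passes 120 N, or if a joint passes its speed limit or range.

### The arm

A 6-joint arm with a two-finger parallel gripper is mounted at the origin on a cart in front of the work surface, level with it; the furniture and walls round the work are solid. World frame = base frame: x ahead of the robot, y to its left, z up, the work surface at z = 0. Lengths are in m, angles in rad, forces in N, time in s.
With the tool pointing down it reaches from about 0.375 to 0.925 m from the base axis. Payload 5.7 kg.
Tool frame: the origin (TCP) lies at the very end of the fingers, on their centre line; the grasp point (between the pads) lies 19 mm behind it; x points along the fingers, z is the direction in which the jaws open and shut, and the axes are right-handed (so a half turn about x gives the same grasp; the last joint's range is limited). The gripper opens to 88 mm and grips with 3 to 60 N. Pads are 20 mm wide; open, the fingers measure 115 mm over their backs; the gripper's body (75 mm by 178 mm) begins 61 mm behind the grasp point.
Start: joints at [-1.265, 0.359, 1.51, -0, 1.272, -0.115], TCP at [0.245, -0.548, 0.223] pointing down, gripper open.
Joint ranges: [-2.97, 2.97], [-1.01, 2.36], [0.21, 2.38], [-0.96, 4.11], [0.2, 2.71], [-2.98, 2.98]. Speed limits (rad/s): [2.39, 2.39, 3.14, 3.14, 3.14, 3.14].

### API

Orientations are given as a rotation vector (axis times angle).
In Python, from bench import get_state, read_camera, camera_params, job_done gives the robot as it stands.
- The arm moves only by the tool arm_command, never from a script. Its argument "series" is a list of rows, each a list of 7 numbers: the gripper command: -1 is fully open, 1 is shut, values between are in proportion, then the shift along the tool's x, y, z in units of 10 cm (1.0 is 10 cm), then the turn, a rotation vector about the tool's x, y, z in units of 1.5 rad (1.0 is 1.5 rad). In form: [[fingers, tx, ty, tz, ax, ay, az], ...]. A call has 1 to 8 rows; each row is the pose to reach, as a shift and turn from the pose commanded when the call began, along the tool's axes at that moment; what a row does not reach only later rows make up. A row lasts 1/8 s, in which the tool goes at most 62.5 mm and 10.7 degrees, less where a joint would pass 70% of its speed; a pose out of reach is approached as far as the arm can. A call with a number of a shift or a turn outside -1 to 1 is refused whole. A call with a gripper value outside its range is refused whole. The fingers move at their own pace and stop on an object; the grip force is fixed at half the most. Time passes only in rows, so rows that repeat a pose let the fingers close. It gives the time, the measured TCP pose, the force and the opening at its end, in the units of the state.
- get_state(): the state, without advancing time (a new reading comes with each control period).
- read_camera(name): name is "scene" or "top"; returns (picture, depth): 480x640x3 uint8, blue, green, red; 480x640 float32, m along the optical axis (not along the pixel's ray), 0 where there is no reading.
- camera_params(name): a dict with "fov_y" (degrees; the focal length in pixels is half the picture's height over the tangent of half this angle, whatever the lens; pixels are square), "cx", "cy" (the principal point, pixels), "R" (3x3) and "t" (3): a world point X has camera coordinates R X + t. Camera axes: x right, y down, z forward; pixel columns grow to the right and rows downward; lengths in m; the calibration is good to about 2 mm. A picture is of the moment at which its call begins. camera_params takes no time and is no camera call.
- job_done(): hands the job in, once; it reports no verdict.
The state is a dict: "t": time; "joint_pos": joint angles; "qvel": joint speeds; "effort": joint torques, N m; "tool_pos": TCP position; "eef_rot": TCP orientation; "force": force on the tool from outside, world axes, zero at the start; "torque": the same for the moment, N m; "grip_width": finger opening in m.
Only numpy, scipy, OpenCV 4.12 (cv2) and the standard library are available. Lean on these libraries where they do the work, as an engineer would, in place of code of your own. Each camera call takes 0.05 s, during which the arm holds its last target.

## Working session

There is one attempt and no reset: what is moved stays moved. The work goes in short steps, Python scripts to look and compute and a tool call to move; the robot and the scene stay as the last step left them, time stands still between calls to the robot, and variables do not carry over. Pictures are saved under pics/ and viewed, and the job is handed in when it is done.

Besides the shell and the picture viewer there is one more tool, called as name([rows], argument=value, ...), one row to a line, values as JSON. arm_command: Moves the arm, as the interface text tells. Shifts and turns lie within -1 to 1; 1 stands for 10 cm of shift or 1.5 rad of turn. Its arguments: {"type":"object","properties":{"series":{"type":"array"}},"required":["series"]}

```bash
mkdir -p pics; ls; python3 - <<'E'
from bench import *
import cv2,numpy as np
s=get_state();print(s)
for n in("scene","top"):
    p,d=read_camera(n);cv2.imwrite(f"pics/{n}0.png",p);np.savez(f"{n}0.npz",p=p,d=d);print(n,camera_params(n))
E
```

```text
pics
{'t': 0.0, 'joint_pos': array([-1.26507590e+00,  3.59496157e-01,  1.51145545e+00, -2.13052358e-05,
        1.27250842e+00, -1.15093452e-01]), 'qvel': array([ 8.81438174e-04, -8.36293603e-04,  5.80492094e-04,  4.39827929e-05,
       -6.28344902e-04, -8.59569313e-04]), 'effort': array([-5.33401835e-04, -5.15385604e+01, -2.70731521e+01,  6.74539176e-02,
        3.49630381e-02, -1.10620092e-04]), 'tool_pos': array([ 0.24487564, -0.54697476,  0.22180612]), 'eef_rot': array([ 0.8950357 ,  1.38087343, -0.89310712]), 'force': array([-0.16098277, -0.14801899, -0.18865053]), 'torque': array([ 0.05904972,  0.01934578, -0.06034541]), 'grip_width': 0.08775467074719219}
scene {'fov_y': 45.658491708244185, 'cx': 312.07389858391554, 'cy': 234.87268709495896, 'R': array([[-0.73374185, -0.67914041,  0.01977895],
       [-0.39937336,  0.40756551, -0.8212133 ],
       [ 0.54965792, -0.61045775, -0.57027845]]), 't': array([0.43042224, 0.25225072, 0.75129992])}
top {'fov_y': 52.197545487054846, 'cx': 318.03652668928714, 'cy': 244.95448357201536, 'R': array([[ 0.00362884, -0.99989883,  0.0137536 ],
       [-0.98024417, -0.00627675, -0.19769158],
       [ 0.19775791, -0.01276449, -0.98016778]]), 't': array([0.05282084, 0.5220194 , 0.82126126])}
```

View pics/scene0.png

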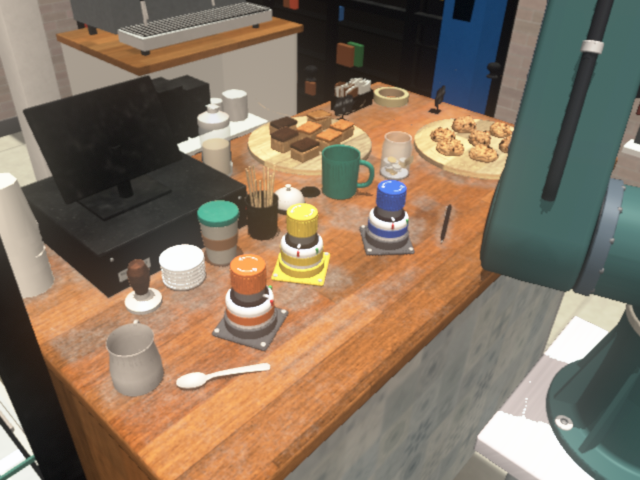

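View pics/top0.png

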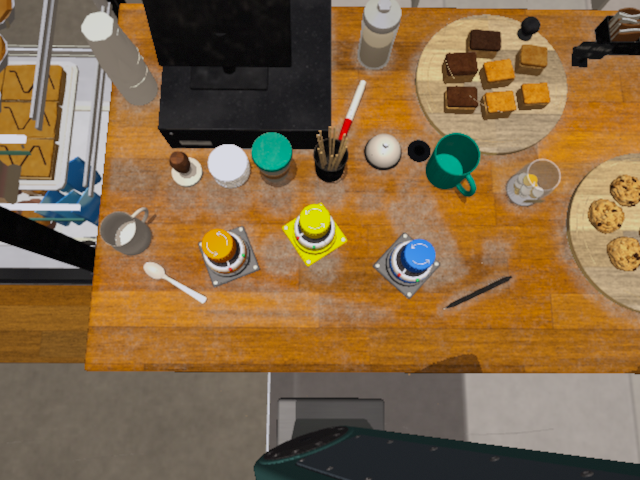

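The scene shows three tubs: orange cap at top-view pixel (220,245) and scene (248,272), yellow look-alike at (315,222), blue at (418,253). The orange cap with an orange band in a dark holder fits the description. Next I'll measure it and view an enlarged crop.

```bash
cat >h.py <<'E'
import numpy as np,cv2
from bench import *
def cloud(n,d):
    c=camera_params(n);f=240/np.tan(np.radians(c['fov_y'])/2)
    v,u=np.mgrid[0:480,0:640]
    P=np.stack([(u-c['cx'])/f*d,(v-c['cy'])/f*d,d],-1)
    return (P-c['t'])@c['R']
E
python3 - <<'E'
from h import *
from scipy.optimize import least_squares
for n,boxes in(("top",dict(o=(190,220,260,290),y=(280,195,350,265),b=(375,230,445,300))),("scene",dict(o=(210,245,290,350),b=(355,170,415,255),y=(270,195,330,285)))):
    z=np.load(n+"0.npz");p,d=z['p'],z['d'];W=cloud(n,d)
    hsv=cv2.cvtColor(p,cv2.COLOR_BGR2HSV)
    for k,(a,b,c,e) in boxes.items():
        X=W[b:e,a:c][d[b:e,a:c]>0]
        zt=np.percentile(X[:,2],99.5)
        T=X[(X[:,2]>zt-.004)]
        ctr,r=cv2.minEnclosingCircle(T[:,:2].astype(np.float32))
        S=X[(X[:,2]>zt-.030)&(X[:,2]<zt-.005)]
        fit=least_squares(lambda q:np.hypot(S[:,0]-q[0],S[:,1]-q[1])-.026,T[:,:2].mean(0),loss='soft_l1',f_scale=.001).x
        print(n,k,"ztop",zt.round(4),"enc",np.round(ctr,4),round(r,4),"mean",T[:,:2].mean(0).round(4),"sidefit",fit.round(4),len(T),len(S))
p=np.load("top0.npz")['p'];q=np.load("scene0.npz")['p']
a=cv2.resize(p[215:295,180:270],None,fx=5,fy=5,interpolation=2);b=cv2.resize(q[245:355,205:295],None,fx=4,fy=4,interpolation=2)
o=np.zeros((440,810,3),np.uint8);o[:400,:450]=a;o[:440,450:810]=b;cv2.imwrite("pics/crop1.png",o[:,:800])
E
```

```text
top o ztop 0.1222 enc [0.5104 0.2215] 0.026 mean [0.5105 0.2214] sidefit [0.5109 0.2217] 637 158
top y ztop 0.1219 enc [0.5536 0.0616] 0.0257 mean [0.5535 0.0616] sidefit [0.5539 0.0618] 638 127
top b ztop 0.122 enc [ 0.4951 -0.1106] 0.0258 mean [ 0.4948 -0.1106] sidefit [ 0.4956 -0.1111] 638 145
scene o ztop 0.1204 enc [0.5103 0.2243] 0.0272 mean [0.5083 0.225 ] sidefit [0.5105 0.2232] 634 495
scene b ztop 0.1201 enc [ 0.4935 -0.1085] 0.0282 mean [ 0.4939 -0.1068] sidefit [ 0.4956 -0.1096] 342 357
scene y ztop 0.1203 enc [0.5532 0.0644] 0.0266 mean [0.552  0.0653] sidefit [0.5538 0.0633] 429 397
```

View pics/crop1.png

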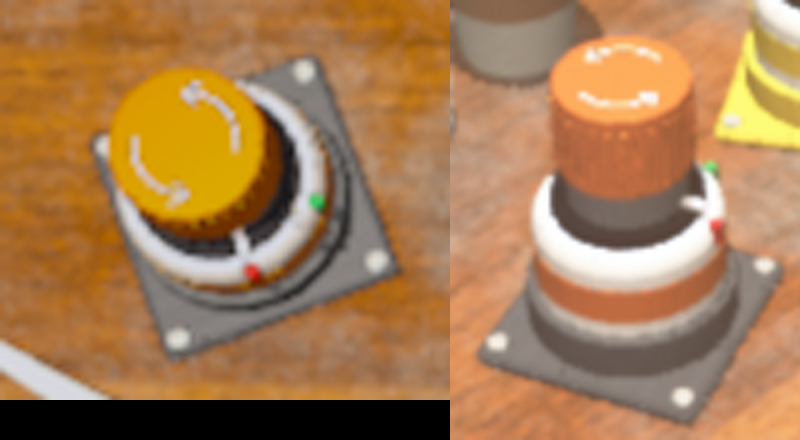

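```bash
python3 - <<'E'
from h import *
from scipy.spatial.transform import Rotation as Ro
s=get_state();R=Ro.from_rotvec(s['eef_rot']).as_matrix();print("tool axes cols\n",R.round(3))
tgt=np.array([.5107,.2224,.20]);print("to tgt tool",(R.T@(tgt-s['tool_pos'])).round(4))
z=np.load("top0.npz");W=cloud("top",z['d']);ok=z['d']>0
r=np.hypot(W[...,0]-.5107,W[...,1]-.2224)
for zz in(.075,.12,.15,.2):
    m=ok&(W[...,2]>zz)&(r>.035)&(W[...,0]<.9)&(W[...,0]>.3);print(zz,r[m].min().round(3),W[m][r[m].argmin()].round(3))
m=ok&(W[...,2]>.17)&(W[...,0]<.65)&(W[...,0]>.3);print(W[m].max(0) if m.any() else None)
E
```

```text
tool axes cols
 [[-0.001  0.913  0.408]
 [ 0.002  0.408 -0.913]
 [-1.     0.    -0.002]]
to tgt tool [ 0.023   0.5569 -0.5938]
0.075 0.14 [0.545 0.086 0.114]
0.12 0.141 [0.549 0.086 0.124]
0.15 0.295 [0.506 0.518 0.181]
0.2 0.296 [0.522 0.518 0.213]
[0.64999196 0.54010143 0.22296576]
```

arm_command([
  [-1, 0, 0.93, -0.99, 0, 0, 0],
  [-1, 0, 0.93, -0.99, 0, 0, 0],
  [-1, 0, 0.93, -0.99, 0, 0, 0],
])

```text
t: 0.48
tool_pos: [0.2897, -0.415, 0.2221]
eef_rot: [0.894, 1.383, -0.89]
force: [-0.2, -0.8, 0.0]
grip_width: 0.0882
```

arm_command([
  [-1, 0, 0.93, -0.99, 0, 0, 0],
  [-1, 0, 0.93, -0.99, 0, 0, 0],
  [-1, 0, 0.93, -0.99, 0, 0, 0],
])

```text
t: 0.85
tool_pos: [0.3341, -0.2882, 0.2224]
eef_rot: [0.892, 1.382, -0.891]
force: [0.9, -0.9, 0.2]
grip_width: 0.088
```

arm_command([
  [-1, 0, 0.93, -0.99, 0, 0, 0],
  [-1, 0, 0.93, -0.99, 0, 0, 0],
  [-1, 0, 0.93, -0.99, 0, 0, 0],
])

```text
t: 1.23
tool_pos: [0.3792, -0.161, 0.2227]
eef_rot: [0.891, 1.38, -0.891]
force: [-0.3, -0.2, -1.0]
grip_width: 0.0878
```

arm_command([
  [-1, 0, 0.93, -0.99, 0, 0, 0],
  [-1, 0, 0.93, -0.99, 0, 0, 0],
  [-1, 0, 0.93, -0.99, 0, 0, 0],
])

```text
t: 1.6
tool_pos: [0.4245, -0.033, 0.2228]
eef_rot: [0.891, 1.38, -0.891]
force: [-0.3, 0.5, 0.1]
grip_width: 0.0875
```

arm_command([
  [-1, 0, 0.93, -0.99, 0, 0, 0],
  [-1, 0, 0.93, -0.99, 0, 0, 0],
  [-1, 0, 0.93, -0.99, 0, 0, 0],
])

```text
t: 1.98
tool_pos: [0.4695, 0.095, 0.2227]
eef_rot: [0.892, 1.379, -0.891]
force: [-0.2, -1.0, 0.1]
grip_width: 0.0879
```

arm_command([
  [-1, 0, 0.93, -0.99, 0, 0, 0],
  [-1, 0, 0.93, -0.99, 0, 0, 0],
  [-1, 0, 0.93, -0.99, 0, 0, 0],
  [-1, 0, 0.93, -0.99, 0, 0, 0],
  [-1, 0, 0.93, -0.99, 0, 0, 0],
])

```text
t: 2.6
tool_pos: [0.5115, 0.2201, 0.2225]
eef_rot: [0.894, 1.379, -0.897]
force: [1.5, -0.0, -0.3]
grip_width: 0.0878
```

```bash
cat >>h.py <<'E'
from scipy.spatial.transform import Rotation as Ro
def off(x,y,z):
    s=get_state();R=Ro.from_rotvec(s['eef_rot']).as_matrix()
    print(s['t'],s['tool_pos'].round(4),"x axis",R[:,0].round(4),"z axis",R[:,2].round(3),"q6",s['joint_pos'].round(3),"off dm",(R.T@(np.array([x,y,z])-s['tool_pos'])*10).round(3),"F",s['force'].round(2),"M",s['torque'].round(3),"w",s['grip_width'].round(4))
E
python3 -c "
from h import *
off(.5107,.2224,.089)"
```

```text
Traceback (most recent call last):
  File "h.py", line 11, in off
    print(s['t'],s['tool_pos'].round(4),"x axis",R[:,0].round(4),"z axis",R[:,2].round(3),"q6",s['joint_pos'].round(3),"off dm",(R.T@(np.array([x,y,z])-s['tool_pos'])*10).round(3),"F",s['force'].round(2),"M",s['torque'].round(3),"w",s['grip_width'].round(4))
                                                                                                                                                                                                                                         ^^^^^^^^^^^^^^^^^^^^^
AttributeError: 'float' object has no attribute 'round'
```

```bash
sed -i "s/s\['grip_width'\].round(4)/s['grip_width']/" h.py
python3 -c "
from h import *
off(.5107,.2224,.089)
p,d=read_camera('scene');cv2.imwrite('pics/s1.png',p)
off(.5107,.2224,.089)"
```

```text
2.6 [0.5115 0.2201 0.2225] x axis [-0.001  -0.0011 -1.    ] z axis [ 0.407 -0.913  0.001] q6 [ 2.830e-01  2.980e-01  1.604e+00 -1.000e-03  1.241e+00  1.435e+00] off dm [ 1.335  0.004 -0.025] F [ 1.54 -0.02 -0.26] M [-0.029  0.009  0.029] w 0.08784199463807543
2.65 [0.5114 0.2203 0.2226] x axis [-7.e-04 -8.e-04 -1.e+00] z axis [ 0.407 -0.914  0.   ] q6 [ 2.830e-01  2.980e-01  1.604e+00 -1.000e-03  1.241e+00  1.435e+00] off dm [ 1.336  0.003 -0.023] F [ 0.42 -0.37 -0.09] M [-0.022  0.047 -0.025] w 0.08800655147200512
```

View pics/s1.png

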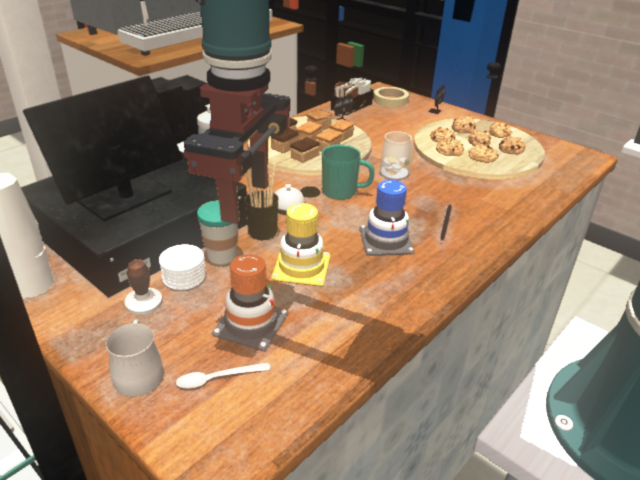

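The gripper hangs over the orange cap, with fingertips at scene pixels (228,220) and (262,185) and the cap at (248,272). Next I lower it.

arm_command([
  [-1, 0.4, 0, -0.02, 0, 0, 0],
  [-1, 0.8, 0, -0.02, 0, 0, 0],
  [-1, 0.8, 0, -0.02, 0, 0, 0],
])

```text
t: 3.02
tool_pos: [0.5082, 0.2222, 0.1405]
eef_rot: [0.891, 1.383, -0.9]
force: [-0.7, -1.2, 0.3]
grip_width: 0.0877
```

arm_command([
  [-1, 0.15, 0, 0, 0, 0, 0],
  [-1, 0.35, 0, 0, 0, 0, 0],
  [-1, 0.53, 0, 0, 0, 0, 0],
  [-1, 0.53, 0, 0, 0, 0, 0],
])

```text
t: 3.52
tool_pos: [0.5108, 0.224, 0.0896]
eef_rot: [0.894, 1.38, -0.895]
force: [0.3, 0.1, 0.3]
grip_width: 0.0882
```

```bash

python3 -c "
from h import *
p,d=read_camera('top');cv2.imwrite('pics/t2.png',cv2.resize(p[180:330,140:340],None,fx=4,fy=4))
off(.5107,.2224,.089)"
```

```text
3.575 [0.5114 0.2242 0.0903] x axis [ 6.e-04  2.e-04 -1.e+00] z axis [ 0.408 -0.913  0.   ] q6 [0.29  0.453 1.742 0.    0.946 1.44 ] off dm [ 0.013 -0.014  0.014] F [0.14 0.3  0.19] M [-0.078  0.022 -0.026] w 0.08767668016962259
```

View pics/t2.png

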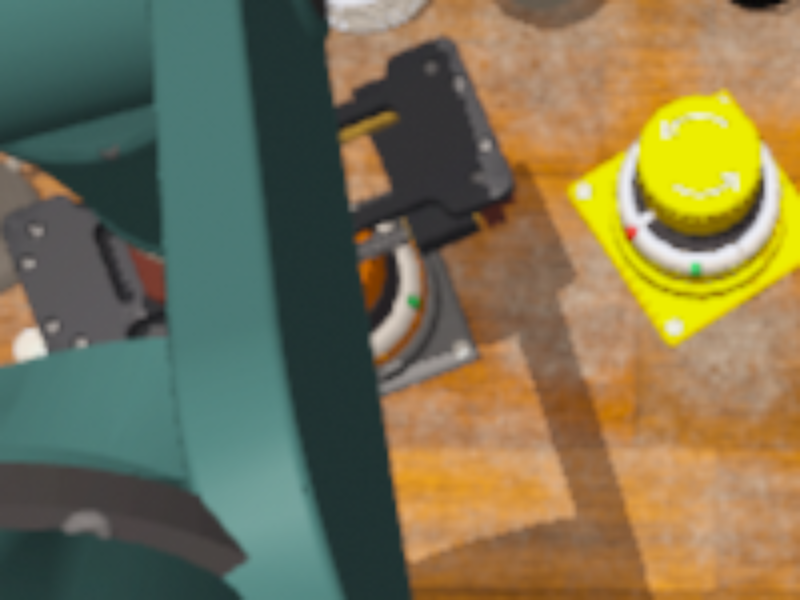

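The jaws straddle the orange cap, with the green mark visible at crop (413,300). The offset is under 2 mm, so I close.

arm_command([
  [-1, 0.01, -0.01, 0.01, 0, 0, 0],
  [1, 0.01, -0.01, 0.01, 0, 0, 0],
  [1, 0.01, -0.01, 0.01, 0, 0, 0],
  [1, 0.01, -0.01, 0.01, 0, 0, 0],
  [1, 0.01, -0.01, 0.01, 0, 0, 0],
  [1, 0.01, -0.01, 0.01, 0, 0, 0],
])

```text
t: 4.32
tool_pos: [0.5105, 0.223, 0.0887]
eef_rot: [0.894, 1.379, -0.894]
force: [0.4, -1.2, 2.0]
grip_width: 0.0517
```

```bash

python3 -c "
from h import *
off(.5107,.2224,.082)
p,d=read_camera('scene');cv2.imwrite('pics/s3.png',cv2.resize(p[200:360,170:330],None,fx=3.7,fy=3.7))"
```

```text
4.325 [0.5105 0.223  0.0887] x axis [ 0.e+00  1.e-04 -1.e+00] z axis [ 0.409 -0.913 -0.   ] q6 [0.288 0.454 1.745 0.    0.942 1.438] off dm [ 0.067 -0.     0.007] F [ 0.37 -1.15  1.98] M [-0.045 -0.004 -0.024] w 0.05173204056758295
```

View pics/s3.png

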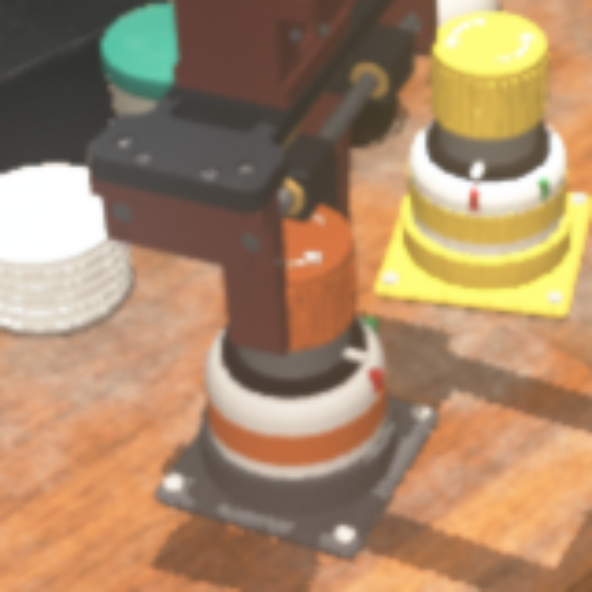

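Width is 51.7 mm, so the cap is gripped; the fingers enclose it at crop (300,280) and the pointer is at (355,355). Now I press down about 6.5 mm.

arm_command([
  [1, 0.03, 0, 0, 0, 0, 0],
  [1, 0.065, 0, 0, 0, 0, 0],
  [1, 0.065, 0, 0, 0, 0, 0],
])

```text
t: 4.75
tool_pos: [0.5107, 0.2231, 0.0842]
eef_rot: [0.894, 1.379, -0.893]
force: [-6.8, -2.2, 23.1]
grip_width: 0.0514
```

```bash

python3 -c "
from h import *
off(.5107,.2224,.082)"
```

```text
4.75 [0.5107 0.2231 0.0842] x axis [ 9.e-04  3.e-04 -1.e+00] z axis [ 0.408 -0.913  0.   ] q6 [0.288 0.46  1.749 0.    0.931 1.438] off dm [ 0.022 -0.002  0.006] F [-6.82 -2.18 23.08] M [-0.342  1.002 -0.017] w 0.051389877537942504
```

At 4.5 mm down it already reads 23 N (the spring alone would give about 6.5 N), so the lugs are tip to tip. A small CCW turn should let them slip past.

arm_command([
  [1, 0, 0, 0, -0.05, 0, 0],
  [1, 0, 0, 0, -0.1, 0, 0],
  [1, 0, 0, 0, -0.1, 0, 0],
])

```text
t: 5.12
tool_pos: [0.5107, 0.223, 0.0843]
eef_rot: [0.779, 1.426, -0.778]
force: [-4.9, -1.9, 22.1]
grip_width: 0.0515
```

```bash

python3 -c "
from h import *
off(.5107,.2224,.082)"
```

```text
5.125 [0.5107 0.223  0.0843] x axis [ 1.1e-03  2.0e-04 -1.0e+00] z axis [ 0.541 -0.841  0.   ] q6 [ 0.288  0.46   1.749 -0.     0.931  1.287] off dm [ 0.023 -0.003  0.005] F [-4.94 -1.9  22.09] M [-0.344  1.009 -0.045] w 0.05149084248634911
```

arm_command([
  [1, 0, 0, 0, -0.05, 0, 0],
  [1, 0, 0, 0, -0.1, 0, 0],
  [1, 0, 0, 0, -0.1, 0, 0],
])

```text
t: 5.5
tool_pos: [0.5107, 0.223, 0.0843]
eef_rot: [0.664, 1.466, -0.663]
force: [-6.4, -2.0, 22.4]
grip_width: 0.0516
```

```bash

python3 -c "
from h import *
off(.5107,.2224,.082)
p,d=read_camera('scene');cv2.imwrite('pics/s4.png',cv2.resize(p[230:350,180:300],None,fx=5,fy=5,interpolation=2))"
```

```text
5.5 [0.5107 0.223  0.0843] x axis [ 1.1e-03  2.0e-04 -1.0e+00] z axis [ 0.661 -0.751  0.001] q6 [ 0.288  0.46   1.749 -0.     0.931  1.137] off dm [ 0.023 -0.004  0.004] F [-6.39 -2.04 22.36] M [-0.435  1.007 -0.049] w 0.051589594635395135
```

View pics/s4.png

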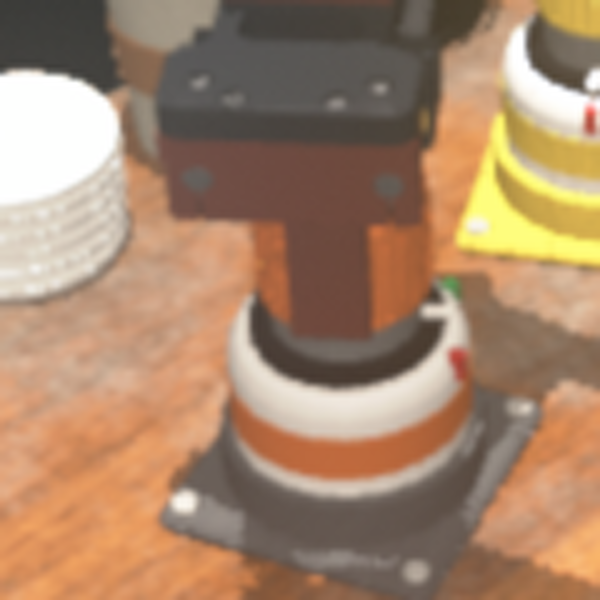

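The pointer (crop 435,310) has moved from the red mark (458,360) toward the green one (450,285), so the lugs are engaged. I continue turning.

arm_command([
  [1, 0, 0, 0, -0.08, 0, 0],
  [1, 0, 0, 0, -0.16, 0, 0],
  [1, 0, 0, 0, -0.24, 0, 0],
  [1, 0, 0, 0, -0.3, 0, 0],
  [1, 0, 0, 0, -0.3, 0, 0],
])

```text
t: 6.18
tool_pos: [0.5107, 0.2228, 0.0838]
eef_rot: [0.313, 1.547, -0.313]
force: [-2.4, -2.1, 8.7]
grip_width: 0.0513
```

```bash

python3 -c "
from h import *
off(.5107,.2224,.082)
p,d=read_camera('scene');cv2.imwrite('pics/s5.png',cv2.resize(p[230:350,180:300],None,fx=5,fy=5,interpolation=2))"
```

```text
6.175 [0.5107 0.2228 0.0838] x axis [ 0.0012  0.     -1.    ] z axis [ 0.921 -0.388  0.001] q6 [ 0.288  0.461  1.75  -0.     0.93   0.687] off dm [ 0.018 -0.004  0.001] F [-2.41 -2.08  8.71] M [-0.459  0.393 -0.028] w 0.05126122805101119
```

View pics/s5.png

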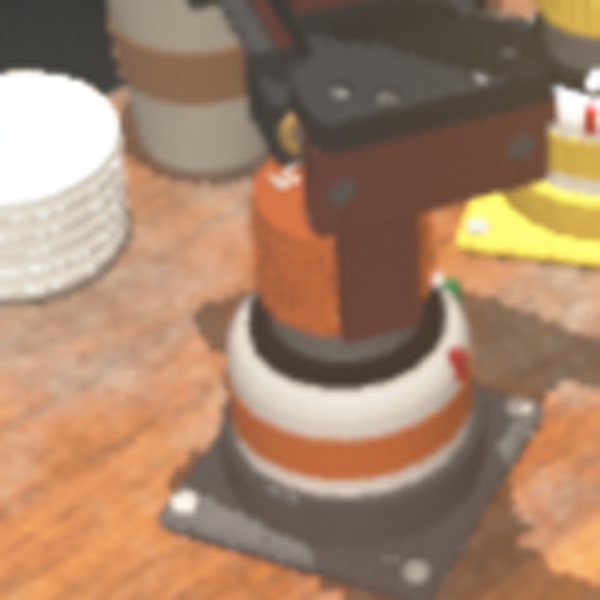

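The force fell to 8.7 N, which is the spring alone, so the lugs have dropped in. The pointer tip is at (440,280), close to green (452,287). I keep turning to the stop.

arm_command([
  [1, 0, 0, 0, -0.08, 0, 0],
  [1, 0, 0, 0, -0.16, 0, 0],
  [1, 0, 0, 0, -0.2, 0, 0],
  [1, 0, 0, 0, -0.2, 0, 0],
])

```text
t: 6.72
tool_pos: [0.5109, 0.2231, 0.0829]
eef_rot: [0.078, 1.568, -0.078]
force: [-0.3, -1.7, 8.5]
grip_width: 0.0512
```

```bash

python3 -c "
from h import *
off(.5107,.2224,.082)
p,d=read_camera('scene');cv2.imwrite('pics/s6.png',cv2.resize(p[230:350,180:300],None,fx=5,fy=5,interpolation=2))"
```

```text
6.725 [0.5109 0.2231 0.0829] x axis [ 1.1e-03  2.0e-04 -1.0e+00] z axis [ 0.995 -0.099  0.001] q6 [ 0.288  0.462  1.75  -0.     0.928  0.387] off dm [ 0.009 -0.007 -0.002] F [-0.33 -1.74  8.5 ] M [-0.234  0.136  0.085] w 0.05122881867467382
```

View pics/s6.png

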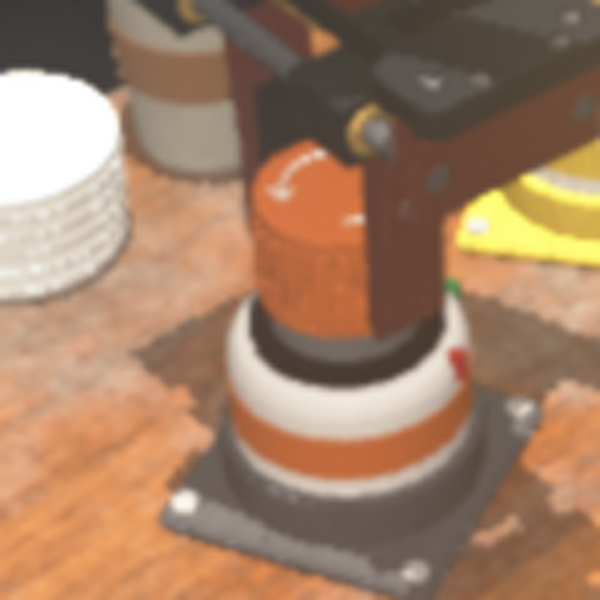

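Mz is about 0.085 N m, which matches the collar's drag, so I turn on until the stop shows.

arm_command([
  [1, 0, 0, 0, -0.08, 0, 0],
  [1, 0, 0, 0, -0.15, 0, 0],
  [1, 0, 0, 0, -0.15, 0, 0],
])

```text
t: 7.15
tool_pos: [0.511, 0.2231, 0.0828]
eef_rot: [-0.099, 1.567, 0.099]
force: [-1.7, -0.9, 6.9]
grip_width: 0.0517
```

```bash

python3 -c "
from h import *
off(.5107,.2224,.082)
p,d=read_camera('top');cv2.imwrite('pics/t7.png',cv2.resize(p[200:300,160:280],None,fx=5,fy=5,interpolation=2))"
```

```text
7.15 [0.511  0.2231 0.0828] x axis [ 1.2e-03  3.0e-04 -1.0e+00] z axis [0.992 0.126 0.001] q6 [ 0.288  0.462  1.75  -0.     0.928  0.162] off dm [ 0.008 -0.006 -0.003] F [-1.69 -0.86  6.91] M [-0.224  0.093 -0.004] w 0.05172192344186294
```

View pics/t7.png

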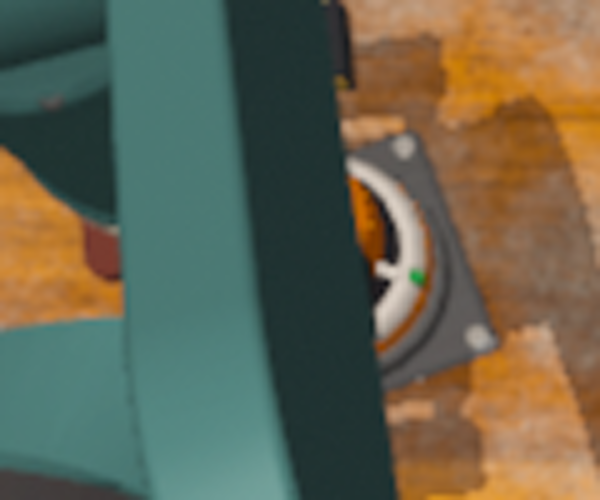

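The top view shows the white pointer (385,268) pointing at the green mark (417,277). I add one more small turn to be sure it is on the stop.

arm_command([
  [1, 0, 0, 0, -0.08, 0, 0],
  [1, 0, 0, 0, -0.12, 0, 0],
  [1, 0, 0, 0, -0.12, 0, 0],
])

```text
t: 7.58
tool_pos: [0.511, 0.2231, 0.0828]
eef_rot: [-0.239, 1.556, 0.239]
force: [-1.5, -0.5, 7.4]
grip_width: 0.0514
```

```bash

python3 -c "
from h import *
off(.5107,.2224,.082)
p,d=read_camera('top');cv2.imwrite('pics/t8.png',cv2.resize(p[200:300,160:280],None,fx=5,fy=5,interpolation=2))"
```

```text
7.575 [0.511  0.2231 0.0828] x axis [ 1.1e-03  5.0e-04 -1.0e+00] z axis [0.954 0.3   0.001] q6 [ 0.288  0.462  1.75   0.     0.928 -0.017] off dm [ 0.008 -0.006 -0.005] F [-1.53 -0.51  7.44] M [-0.163  0.044 -0.355] w 0.05137277360362858
```

View pics/t8.png

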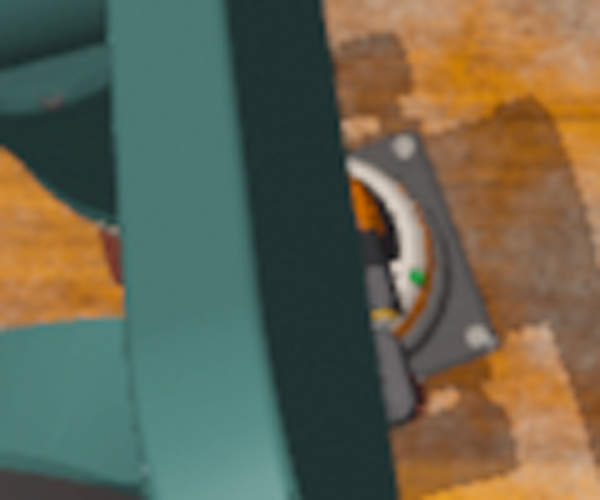

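Mz jumped to -0.36 N m, so the collar is on its stop, with the pointer at the green mark. I let go and retreat.

arm_command([
  [-1, 0, 0, 0, 0, 0, 0],
  [-1, 0, 0, 0, 0, 0, 0],
  [-1, 0, 0, 0, 0, 0, 0],
  [-1, 0, 0, 0, 0, 0, 0],
  [-1, 0, 0, 0, 0, 0, 0],
])

```text
t: 8.25
tool_pos: [0.5104, 0.223, 0.0821]
eef_rot: [-0.239, 1.558, 0.24]
force: [-0.4, -0.4, 0.1]
grip_width: 0.088
```

arm_command([
  [-1, -0.2, 0, 0, 0, 0, 0],
  [-1, -0.6, 0, 0, 0, 0, 0],
  [-1, -1, 0, 0, 0, 0, 0],
  [-1, -1, 0, 0, 0, 0, 0],
])

```text
t: 8.75
tool_pos: [0.5128, 0.2238, 0.1854]
eef_rot: [-0.238, 1.551, 0.24]
force: [-0.1, -0.0, -1.3]
grip_width: 0.0878
```

```bash

python3 -c "
from h import *
off(.38,-.02,.19)"
```

```text
8.75 [0.5128 0.2238 0.1854] x axis [ 0.0064  0.002  -1.    ] z axis [0.954 0.3   0.007] q6 [ 0.288  0.335  1.65   0.     1.151 -0.017] off dm [-0.06  -1.926 -1.998] F [-0.15 -0.   -1.26] M [-0.007 -0.133 -0.009] w 0.08779136364705148
```

arm_command([
  [-1, -0.4, -0.95, -0.95, 0, 0, 0],
  [-1, -0.4, -0.95, -0.95, 0, 0, 0],
  [-1, -0.4, -0.95, -0.95, 0, 0, 0],
])

```text
t: 9.12
tool_pos: [0.4462, 0.1019, 0.2218]
eef_rot: [-0.238, 1.559, 0.238]
force: [0.4, 0.7, -0.4]
grip_width: 0.0877
```

arm_command([
  [-1, 0, -0.95, -0.75, 0, 0, 0],
  [-1, 0, -0.95, -0.75, 0, 0, 0],
  [-1, 0, -0.95, -0.75, 0, 0, 0],
  [-1, 0, -0.95, -0.75, 0, 0, 0],
])

```text
t: 9.62
tool_pos: [0.4058, -0.0088, 0.2217]
eef_rot: [-0.238, 1.558, 0.239]
force: [0.1, -0.0, -0.1]
grip_width: 0.0881
```

```bash

python3 -c "
from h import *
off(.38,-.02,.19)
p,d=read_camera('top');q,_=read_camera('scene')
a=cv2.resize(p[205:305,180:270],None,fx=4.4,fy=4.4,interpolation=2);b=cv2.resize(q[240:340,205:295],None,fx=4.4,fy=4.4,interpolation=2)
cv2.imwrite('pics/f.png',np.hstack([a,b]));cv2.imwrite('pics/ft.png',p)"
```

```text
9.625 [ 0.4058 -0.0088  0.2217] x axis [-1.0e-04  1.1e-03 -1.0e+00] z axis [0.954 0.299 0.   ] q6 [-1.930e-01  7.400e-02  1.899e+00  1.000e-03  1.169e+00 -4.970e-01] off dm [ 0.317 -0.03  -0.28 ] F [ 0.14 -0.04 -0.13] M [-0.007 -0.173  0.006] w 0.08813890590941174
```

View pics/f.png

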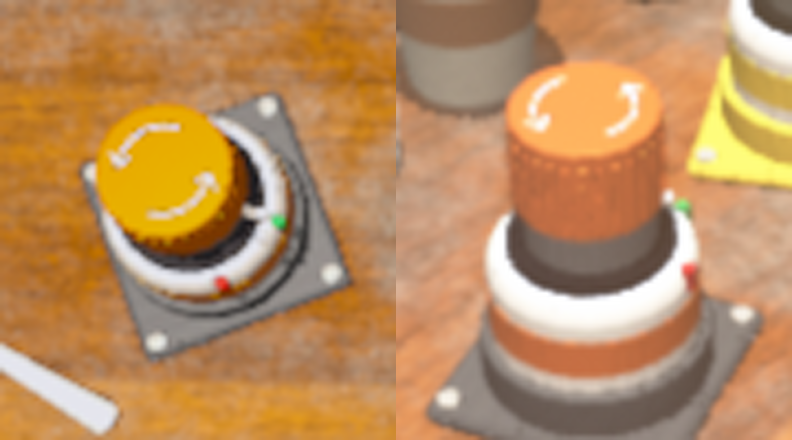

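View pics/ft.png

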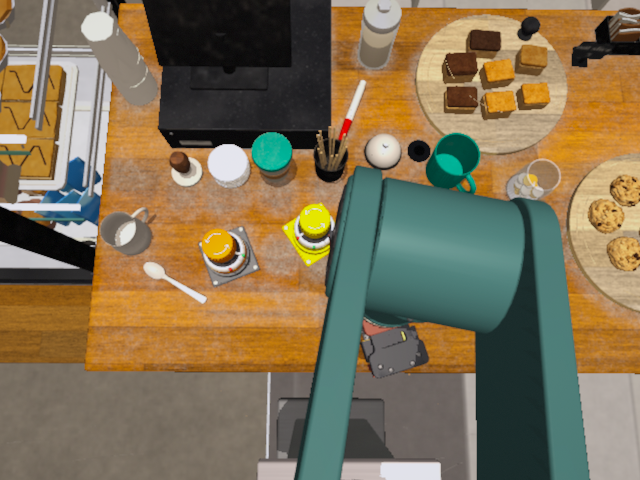

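The pointer (left crop 258,212) lines up with the green mark (279,222), and the cap has sprung back up. The arm is free in the air with zero force, so I hand in.

```bash
python3 -c "
from bench import *
print(job_done())"
```

```text
the job is handed in; nothing more can be done
None
```

I unlocked the orange-capped tub: I gripped the cap, pressed it down, turned it counterclockwise to the stop, let go and backed off. I handed the job in at about 9.7 s.

- **Pressing:** The lugs met tip to tip at first, with about 23 N on the tool. As I kept turning they dropped in, and the force fell to about 8 N.
- **At the stop:** The turning moment rose to about 0.36 N m at the end. Before that, one turning check read about 0 N m instead of the expected 0.08, so I added one more turn to be sure.
- **Last pictures:** Both cameras show the white pointer at the green mark and the cap sprung up again. The arm was in free air with about zero force.
- **Blue tub:** I never touched it, but the arm hid it in the last top view, so I did not check its pointer again. The yellow tub was not touched either.

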